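# Set the extending bowl stand to its mark and lock the leg

## Robot

A 6-joint arm with a two-finger parallel gripper is mounted at the origin on a cart in front of the work surface, level with it; the furniture and walls round the work are solid. World frame = base frame: x ahead of the robot, y to its left, z up, the work surface at z = 0. Lengths are in m, angles in degrees, forces in N, time in s.
With the tool pointing down it reaches from about 0.4 to 0.825 m from the base axis. Payload 7 kg.
Tool frame: the origin (TCP) lies midway between the tips of the shut fingers; the grasp point (between the pads) lies 19 mm behind it; z points along the fingers, y is the line along which they close (so a half turn about z gives the same grasp; the last joint's range is limited). The gripper opens to 88 mm and grips with 3 to 60 N. Pads are 19 mm wide; open, the fingers measure 130 mm over their backs; the gripper's body (78 mm by 193 mm) begins 47 mm behind the grasp point.
Start: joints at [80.965, 20.546, 0.682, 0, -70.136, -16.507], TCP at [0.291, 0.609, 0.227] pointing down, gripper open.
Joint ranges: [-176.03, 176.03], [-82.01, 121.73], [-58.28, 71.71], [-173.87, 95.51], [-174.79, -0.11], [-173.66, 173.66]. Speed limits (degrees/s): [136.94, 136.94, 172.46, 180, 180, 180].

## Interface

Orientations are given as [roll, pitch, yaw] about the fixed x, y, z axes, in that order (R = Rz(yaw) Ry(pitch) Rx(roll)).
In Python, from plant import ctrl gives the robot as it stands. The module is installed in compiled form; this text tells all that it offers.
- The arm moves only by the tool send_rows, never from a script. Its argument "plan" is a list that holds one entry, the list of rows, each a list of 6 numbers: the shift along the tool's x, y, z in parts of the range, where 1.0 means 60 cm, then the turn, a rotation vector about the tool's x, y, z in normalised numbers (1 is 180 degrees). A call has 1 to 8 rows; each row is the pose to reach, as a shift and turn from the pose commanded when the call began, along the tool's axes at that moment; what a row does not reach only later rows make up. A row lasts 1/12 s, in which the tool goes at most 41.7 mm and 7.16 degrees, less where a joint would pass 70% of its speed; a pose out of reach is approached as far as the arm can. No shift or turn number may pass 1 either way. A call with a gripper value outside its range is refused whole. "fingers" is the opening, from 0 (shut) to 1 (fully open), set as the call begins (left out, the last holds). The fingers move at their own pace and stop on an object; the grip force is fixed at half the most. Time passes only in rows, so rows that repeat a pose let the fingers close. It gives the time, the measured TCP pose, the force, the opening and the grip force at its end, in the units of the state.
- ctrl.get_obs(): the state, without advancing time (a new reading comes with each control period).
- ctrl.snapshot(name): name is "scene" or "top" or "wrist"; returns a dict with "img" (420x560x3 uint8, red, green, blue), "K" (3x3 intrinsics, pixels), "pose" (4x4, takes a point from camera to world coordinates). Camera axes: x right, y down, z forward; pixel columns grow to the right and rows downward; lengths in m; the calibration is good to about 2 mm. A picture is of the moment at which its call begins. There is no depth.
- ctrl.close_job(): hands the job in; it is judged then, once.
The state is a dict: "clock": time; "joint_pos": joint angles; "qvel": joint speeds; "tau": joint torques, N m; "tool_pos": TCP position; "orientation": TCP orientation; "force": force on the tool from outside, world axes, zero at the start; "moment": the same for the moment, N m; "opening": finger opening in m; "gripper_force": force on a finger pad.
Only numpy, scipy, OpenCV 4.12 (cv2) and the standard library are available. Lean on these libraries where they do the work, as an engineer would, in place of code of your own. Each camera call takes 0.05 s, during which the arm holds its last target. There are 200 camera calls.

## Task

Get the extending stand ready for the serving bowl: take its sprung leg by the yellow cam lever, draw it out until the blue pointer stands level with the middle of the red marker clip, and hold it there a moment; then, keeping the leg at that mark, slide the lever fully home against the green stop. Finish still gripping the lever and holding the leg at the mark (do not let go), and leave the red clip and everything else on the worktop where they are.

Things in the scene. Friction and masses are not known exactly. Their poses are not given: they have to be found in the camera images.
- stand: Low aluminium frame fixed to the worktop: two rails along its y, four cross bars; 146 x 176 mm, 24 mm high. Origin: centre of the frame at worktop level; x across the rails, away from the robot (within about 10 degrees), y along the rails to the robot's left, towards the leg's end, z up. A wall cabinet overhangs all beyond world x = 0.55, from z = 0.5 up.
- leg (a joint): Sliding leg (U of steel rod with a black lock head, its top 34 mm above the worktop) that draws out of the frame along the stand's +y, 0 (pushed in) to 0.14 m. A spring always pulls it back in, with 3 N at 0 and 4.7 N at 0.14; let go, it runs back to 0. The pointer is level with the clip's middle when joint leg equals joint clip.
- lever (a joint): Yellow cam lever: a shoe that slides across the top of the leg's lock head along the stand's +x, carried along by the leg. 0 = open, against the white stop (robot's side); 0.020 m = fully closed, against the green stop. It stays where it is left; moving it takes about 2 N. It may start up to 2 mm from open.
- lever_grip: Upright yellow grip on the lever, the part to hold: 24 mm along the stand's x, 16 mm along its y (pinch along y), 40 mm high. Origin: centre of its underside, 42 mm above the worktop (top at 82 mm); axes parallel to the stand's. At x = -10 + lever, y = 105 + leg (mm) in the stand's frame. Nothing else within 90 mm of it is higher than 45 mm.
- clip (a joint): Red marker clip, 10 mm wide along the rail, on the near rail; its place on the rail (m) along the stand's +y is the leg value to be set. It sits tight (8 N to shift).
- pointer (a point): Tip of the blue pointer that the leg carries along the near rail, 28 mm above the worktop; at x = -65, y = -75 mm + leg in the stand's frame.
- clip_mid (a point): Middle of the red clip at the pointer's height; at x = -65, y = -75 mm + clip in the stand's frame; axes parallel to the stand's.
- serving_bowl: Pale green serving bowl, 255 mm across, 105 mm high, left of the stand; origin centre of its underside. To be left alone.
- tuna_tin: Tall food tin, 57 mm across, 72 mm high, behind on the left; origin centre of its underside. To be left alone.
- salt_shaker: Salt shaker with a grey cap, 44 mm across, 90 mm high, behind on the right; origin centre of its underside. To be left alone.
- garlic: Garlic bulb, 60 mm across, 58 mm high, right of the stand; origin centre of its underside. To be left alone.

How it is judged (in metres and radians):
On the way, in this order (a step that is already met when the one before it is completed fails the run):
1. the leg is held with the pointer within 5 mm of the clip's middle, the lever still open (under 6 mm) and gripped (y of pointer in the frame of clip_mid between -0.005 and 0.005 m and value of joint lever below 0.006 m and contact force between the fingers and lever_grip above 1 N), for 0.3 s.
2. the lever is slid home (17.5 mm or more of 20), gripped, the pointer within 5 mm of the clip's middle (y of pointer in the frame of clip_mid between -0.005 and 0.005 m and value of joint lever above 0.0175 m and contact force between the fingers and lever_grip above 1 N), for 0.2 s.
At the end, for the whole second after the job is handed in: The lever is closed (17.5 mm or more of its 20 mm), the pointer is within 5 mm of the clip's middle and the leg at rest, the fingers still grip the lever's grip (more than 1 N), the clip has moved less than 4 mm and the bowl, tin, shaker and garlic less than 20 mm (all of step 2 and velocity of joint leg between -0.01 and 0.01 m/s and distance of clip_mid from where it was at the start of the episode below 0.004 m and distance of each of serving_bowl, tuna_tin, salt_shaker, garlic from where it was at the start of the episode below 0.02 m); the arm keeps its last pose, push and grip.
It fails at once if the lever is slid (over 8 mm) while the pointer is more than 8 mm from the clip's middle (value of joint lever above 0.008 m and not (y of pointer in the frame of clip_mid between -0.008 and 0.008 m)).
It fails at once if the red clip is shifted by more than 4 mm (distance of clip_mid from where it was at the start of the episode above 0.004 m).
It fails at once if the bowl, tin, shaker or garlic is moved more than 20 mm (distance of any of serving_bowl, tuna_tin, salt_shaker, garlic from where it was at the start of the episode above 0.02 m).
It also fails if it takes over 35 s, if anything falls off the work surface, if the arm or the gripper's body presses on something with over 40 N, if the wrist force passes 120 N, or if a joint passes its speed limit or range.

## Working session

There is one attempt and no reset: what is moved stays moved. The work goes in short steps, Python scripts to look and compute and a tool call to move; the robot and the scene stay as the last step left them, time stands still between calls to the robot, and variables do not carry over. Pictures are saved under pics/ and viewed, at most 10 in all, crops included, and the job is handed in when it is done.

Besides the shell and the picture viewer there is one more tool, called after "Request:" by a JSON object that holds its "method" and its "body". send_rows: Moves the arm, as the interface text tells. Its arguments: {"type":"object","properties":{"plan":{"type":"array","items":{"type":"array","items":{"type":"array","items":{"type":"number"}}}},"fingers":{"type":"number"}},"required":["plan"]}

```bash
mkdir -p pics
python3 - <<'E'
from plant import ctrl
import cv2,numpy as np,pickle
d={}
for n in("scene","top","wrist"):
    s=ctrl.snapshot(n);d[n]=s;cv2.imwrite(f"pics/a_{n}.png",s["img"][:,:,::-1]);print(n,s["K"].round(1).tolist(),s["pose"].round(3).tolist())
pickle.dump(d,open("a.pkl","wb"))
o=ctrl.get_obs();print(o)
a=np.hstack([cv2.resize(d[n]["img"],(400,300)) for n in("scene","top")])
E
```

```text
scene [[424.4, 0.0, 287.3], [0.0, 424.4, 217.5], [0.0, 0.0, 1.0]] [[0.857, -0.335, 0.392, 0.065], [-0.515, -0.533, 0.671, -0.819], [-0.015, -0.777, -0.629, 0.798], [0.0, 0.0, 0.0, 1.0]]
top [[454.7, 0.0, 276.0], [0.0, 454.7, 206.1], [0.0, 0.0, 1.0]] [[0.322, -0.896, 0.305, 0.11], [-0.947, -0.304, 0.106, -0.135], [-0.003, -0.323, -0.947, 1.367], [0.0, 0.0, 0.0, 1.0]]
wrist [[290.5, 0.0, 277.0], [0.0, 290.5, 208.7], [0.0, 0.0, 1.0]] [[-0.431, -0.873, -0.228, 0.351], [-0.902, 0.417, 0.107, 0.578], [0.001, 0.251, -0.968, 0.384], [0.0, 0.0, 0.0, 1.0]]
{'clock': 0.15, 'joint_pos': array([ 8.09652852e+01,  2.05828365e+01,  6.46260198e-01, -1.28516307e-02,
       -7.01368774e+01, -1.65086729e+01]), 'qvel': array([-0.02593989, -0.12274134,  0.14148249,  0.00048079, -0.00272756,
        0.04579511]), 'tau': array([ 1.91517388e-04, -5.83276033e+01,  2.93288380e+01,  7.00106353e+00,
        8.80544161e-03, -1.10900062e-04]), 'tool_pos': array([0.29091312, 0.60868548, 0.22583747]), 'orientation': array([ 1.79926141e+02, -9.28934649e-03, -2.55477561e+01]), 'force': array([0.80148246, 0.66336367, 0.13366433]), 'moment': array([ 0.03174969, -0.02648891, -0.05227892]), 'gripper_force': 0.0, 'opening': 0.08784783978482835}
```

View pics/a_scene.png

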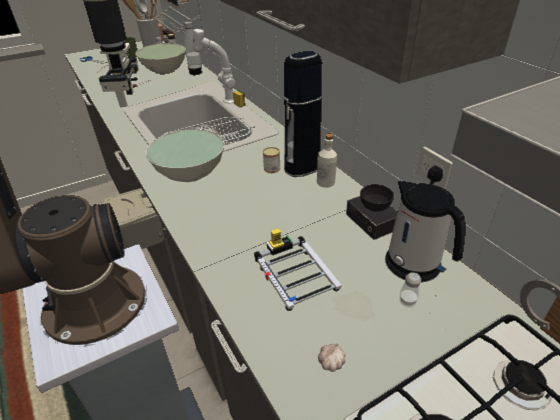

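View pics/a_top.png

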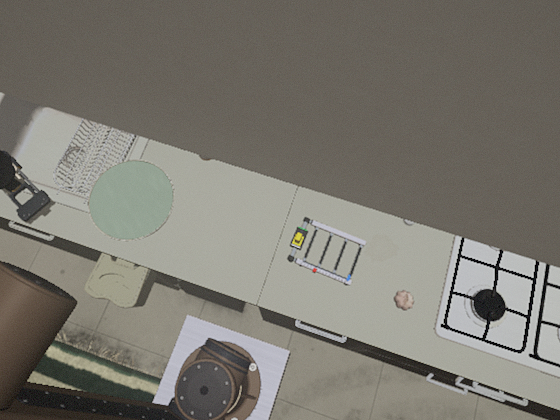

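The scene view shows the stand around (298,270) with the yellow grip near (276,238). In the top view the grip is near (298,239), the clip near (315,270) and the pointer near (349,277). Next I'll enlarge both.

Run:
```python
import cv2,numpy as np,pickle
d=pickle.load(open("a.pkl","rb"))
A=cv2.resize(d["scene"]["img"][222:312,250:345],None,fx=6,fy=6,interpolation=cv2.INTER_CUBIC)[:,:]
B=cv2.resize(d["top"]["img"][208:293,282:372],None,fx=6,fy=6,interpolation=cv2.INTER_CUBIC)
cv2.imwrite("pics/b1.png",A[:,:,::-1]);cv2.imwrite("pics/b2.png",B[:,:,::-1])
```

```text
(no output)
```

View pics/b1.png

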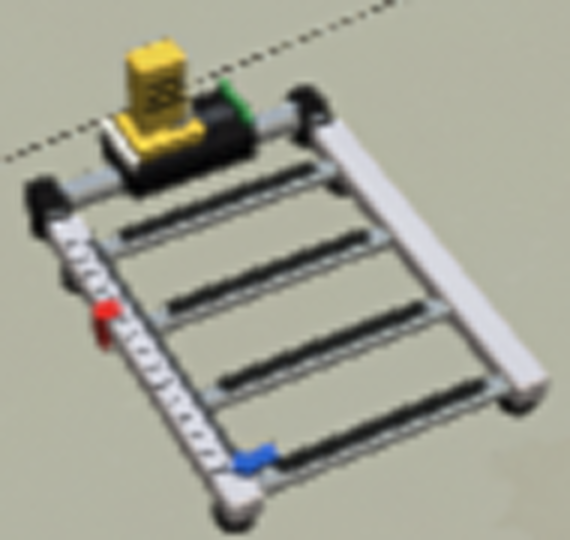

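View pics/b2.png

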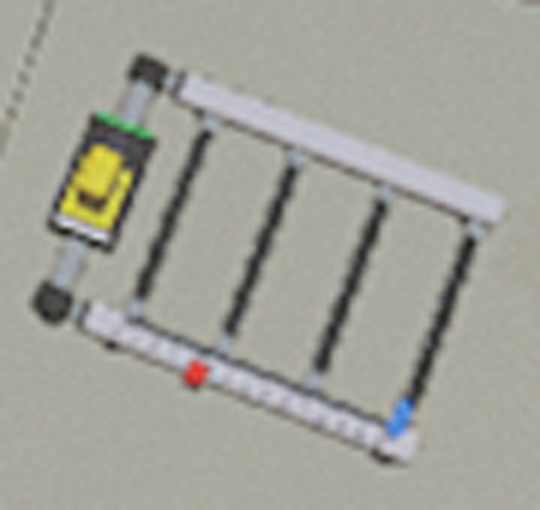

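Scene crop (×6): grip top is at (157,54), clip (106,313), pointer (238,465), far rail ends (330,130) and (532,385), near rail ends (68,228) and (238,495). Top crop: grip top (98,170), clip (196,373), pointer tip (396,433), far rail ends (183,85) and (503,210), near rail ends (90,318) and (412,447).

```bash
cat > h.py <<'E'
import numpy as np
def tri(obs): # list of (snap,(u,v))
    A=np.zeros((3,3));b=np.zeros(3);L=[]
    for s,p in obs:
        d=s["pose"][:3,:3]@np.linalg.solve(s["K"],[*p,1]);d/=np.linalg.norm(d)
        P=np.eye(3)-np.outer(d,d);A+=P;b+=P@s["pose"][:3,3];L.append((P,s["pose"][:3,3]))
    x=np.linalg.solve(A,b);return x,[np.linalg.norm(P@(x-c)) for P,c in L]
def plane(s,p,z):
    d=s["pose"][:3,:3]@np.linalg.solve(s["K"],[*p,1]);c=s["pose"][:3,3];return c+d*(z-c[2])/d[2]
def proj(s,X):
    q=s["K"]@(s["pose"][:3,:3].T@(np.asarray(X)-s["pose"][:3,3]));return q[:2]/q[2]
E
python3 - <<'E'
from h import *;import pickle
d=pickle.load(open("a.pkl","rb"))
S={"grip":(157,54),"clip":(106,313),"ptr":(238,465),"f1":(330,130),"f2":(532,385),"n1":(68,228),"n2":(238,495)}
T={"grip":(98,170),"clip":(196,373),"ptr":(396,433),"f1":(183,85),"f2":(503,210),"n1":(90,318),"n2":(412,447)}
z={"grip":.082,"clip":.028,"ptr":.028}
for k in S:
    s=(np.array(S[k])-2.5)/6+[250,222];t=(np.array(T[k])-2.5)/6+[282,208]
    x,r=tri([(d["scene"],s),(d["top"],t)])
    print(k,x.round(4),np.round(r,4),plane(d["scene"],s,z.get(k,.024)).round(4),plane(d["top"],t,z.get(k,.024)).round(4))
E
```

```text
grip [ 0.4592 -0.081   0.0784] [0.0015 0.0015] [ 0.4589 -0.0847  0.082 ] [ 0.4568 -0.0808  0.082 ]
clip [ 0.39   -0.1567  0.0235] [0.0009 0.0009] [ 0.3891 -0.1606  0.028 ] [ 0.3881 -0.1564  0.028 ]
ptr [ 0.3924 -0.2585  0.0283] [0.0011 0.0011] [ 0.3936 -0.2584  0.028 ] [ 0.3913 -0.2582  0.028 ]
f1 [ 0.5329 -0.1062  0.0178] [0.0015 0.0015] [ 0.5307 -0.1119  0.024 ] [ 0.5295 -0.1059  0.024 ]
f2 [ 0.5198 -0.2794  0.0197] [0.0001 0.0001] [ 0.5173 -0.2824  0.024 ] [ 0.5184 -0.2789  0.024 ]
n1 [ 0.4019 -0.0984  0.0173] [0.002 0.002] [ 0.4011 -0.1046  0.024 ] [ 0.3984 -0.0981  0.024 ]
n2 [ 0.388  -0.2679  0.0236] [0.0002 0.0002] [ 0.3876 -0.2682  0.024 ] [ 0.388  -0.2679  0.024 ]
```

The rows are not in the units I measure in: shifts go in shares of 60 cm and turns go in shares of 180 degrees. I convert before sending: 22.2 cm is 0.37, 19.4 cm is 0.3233, -15 degrees is -0.0833.

Request:
{"method": "send_rows", "body": {"plan": [[[0.0367,0.045,0,0,0,-0.0056],[0.075,0.0917,0,0,0,-0.0167],[0.1117,0.1367,0,0,0,-0.0278],[0.15,0.1833,0,0,0,-0.0389],[0.1883,0.23,0,0,0,-0.05],[0.2267,0.2767,0,0,0,-0.0611],[0.265,0.3233,0,0,0,-0.0722],[0.3033,0.37,0,0,0,-0.0833]]], "fingers": 1}}

```text
clock: 0.82
tool_pos: [0.3595, 0.3283, 0.2264]
orientation: [180.0, 0.0, -10.4]
force: [0.9, -0.5, 0.0]
opening: 0.0874
gripper_force: 0.0
```

Scaled: 28.8 cm is 0.48, 25.2 cm is 0.42, -6 degrees is -0.0333.

Request:
{"method": "send_rows", "body": {"plan": [[[0.0267,0.06,0,0,0,-0.0056],[0.0533,0.12,0,0,0,-0.0111],[0.08,0.18,0,0,0,-0.0167],[0.1067,0.24,0,0,0,-0.0222],[0.1333,0.3,0,0,0,-0.0278],[0.16,0.36,0,0,0,-0.0333],[0.1867,0.42,0,0,0,-0.0333],[0.2133,0.48,0,0,0,-0.0333]]]}}

```text
clock: 1.48
tool_pos: [0.4325, 0.0218, 0.2268]
orientation: [-180.0, -0.0, -4.5]
force: [0.2, 0.1, -0.2]
opening: 0.0876
gripper_force: 0.0
```

Scaled: 9.7 cm is 0.1617, 8 cm is 0.1333.

Request:
{"method": "send_rows", "body": {"plan": [[[0.0233,0.05,0,0,0,0],[0.0467,0.1,0,0,0,0],[0.06,0.1333,0,0,0,0],[0.0733,0.1617,0,0,0,0],[0.0733,0.1617,0,0,0,0]]]}}

```text
clock: 1.9
tool_pos: [0.4693, -0.079, 0.2261]
orientation: [180.0, 0.0, -4.7]
force: [0.5, -0.2, -0.5]
opening: 0.0877
gripper_force: 0.0
```

Run:
```python
from plant import ctrl
import cv2,pickle
s=ctrl.snapshot("wrist");pickle.dump(s,open("w1.pkl","wb"))
o=ctrl.get_obs();print(o["tool_pos"],o["orientation"],o["joint_pos"],s["pose"][:3].round(3))
cv2.imwrite("pics/w1.png",s["img"][:,:,::-1])
```

```text
[ 0.46883387 -0.07794512  0.22606979] [ 1.79981836e+02  6.12851407e-02 -4.71072186e+00] [ 1.43592252e+01  1.44723153e+00 -2.35748836e+01 -3.15011904e-03
 -6.50417414e+01  7.09313934e+01] [[-0.081 -0.964 -0.252  0.536]
 [-0.997  0.079  0.02  -0.086]
 [ 0.001  0.252 -0.968  0.385]]
```

View pics/w1.png

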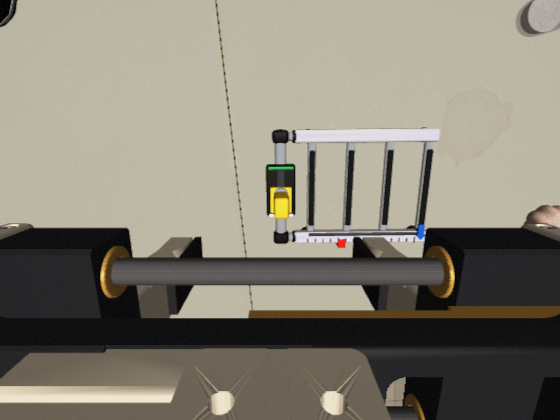

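The wrist view shows the grip at about (281,205), the clip at (341,243) and the pointer at (420,232). I'll enlarge this area.

Run:
```python
import cv2,pickle
s=pickle.load(open("w1.pkl","rb"))
cv2.imwrite("pics/w1c.png",cv2.resize(s["img"][125:255,255:445],None,fx=4,fy=4,interpolation=cv2.INTER_CUBIC)[:,:,::-1])
```

```text
(no output)
```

View pics/w1c.png

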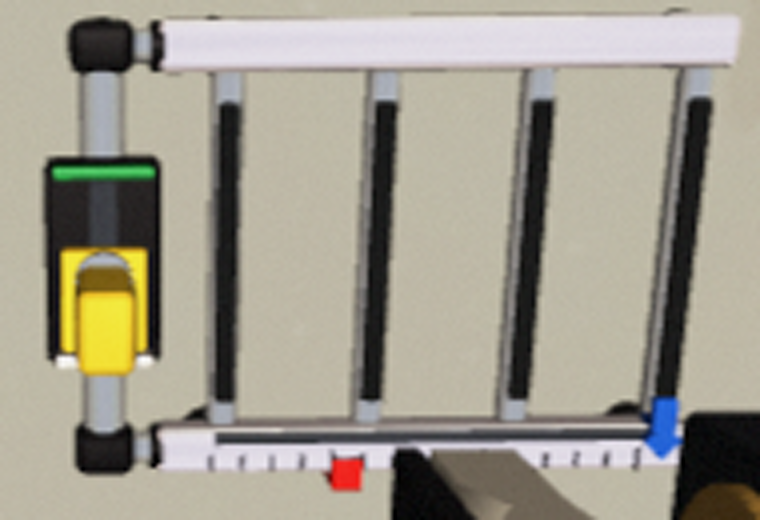

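Crop (×4): grip top centre is (106,332), clip middle (346,472), pointer tip (662,458), far rail ends (160,45) and (738,40), near rail end (160,450).

Run:
```python
from h import *;import pickle
s=pickle.load(open("w1.pkl","rb"));d=pickle.load(open("a.pkl","rb"))
f=lambda p:(np.array(p)-1.5)/4+[255,125]
for n,p,z in[("grip",(106,332),.082),("clip",(346,472),.028),("ptr",(662,458),.028),("f1",(160,45),.024),("f2",(738,40),.024)]:print(n,plane(s,f(p),z).round(4))
S={"grip":(157,54),"clip":(106,313),"ptr":(238,465)};T={"grip":(98,170),"clip":(196,373),"ptr":(396,433)}
for k,p in[("grip",(106,332)),("clip",(346,472)),("ptr",(662,458))]:
    print(k,tri([(s,f(p)),(d["scene"],(np.array(S[k])-2.5)/6+[250,222]),(d["top"],(np.array(T[k])-2.5)/6+[282,208])]))
```

```text
grip [ 0.4577 -0.0842  0.082 ]
clip [ 0.3903 -0.1585  0.028 ]
ptr [ 0.3867 -0.2613  0.028 ]
f1 [ 0.5304 -0.107   0.024 ]
f2 [ 0.5177 -0.2804  0.024 ]
grip (array([ 0.45801633, -0.08285351,  0.08091187]), [np.float64(0.0014563505065561567), np.float64(0.0016461593369129432), np.float64(0.002293218579578368)])
clip (array([ 0.38939746, -0.1579052 ,  0.0254739 ]), [np.float64(0.0010539218235176252), np.float64(0.0009027033070658027), np.float64(0.0016523137421189215)])
ptr (array([ 0.39043166, -0.2592837 ,  0.03203736]), [np.float64(0.0018751722766133974), np.float64(0.002428467144185485), np.float64(0.00142350096498855)])
```

Scaled: 12 cm is 0.2, 10.5 cm is 0.175.

Request:
{"method": "send_rows", "body": {"plan": [[[-0.0083,0.0067,0.0417,0,0,0],[-0.0175,0.0117,0.0917,0,0,0],[-0.0175,0.0117,0.1417,0,0,0],[-0.0175,0.0117,0.175,0,0,0],[-0.0175,0.0117,0.1917,0,0,0],[-0.0175,0.0117,0.2,0,0,0],[-0.0175,0.0117,0.2,0,0,0]]]}}

```text
clock: 2.53
tool_pos: [0.4571, -0.0822, 0.1057]
orientation: [180.0, 0.1, -4.5]
force: [-0.0, -1.4, 0.6]
opening: 0.0873
gripper_force: 0.0
```

Scaled: 5.5 cm is 0.0917, 0.15 cm is 0.0025.

Request:
{"method": "send_rows", "body": {"plan": [[[0.0017,0.0025,0.025,0,0,0],[0.0017,0.0025,0.05,0,0,0],[0.0017,0.0025,0.07,0,0,0],[0.0017,0.0025,0.0833,0,0,0],[0.0017,0.0025,0.0917,0,0,0],[0.0017,0.0025,0.0917,0,0,0]]]}}

```text
clock: 3.03
tool_pos: [0.4587, -0.0841, 0.0514]
orientation: [180.0, 0.0, -4.5]
force: [-0.7, 0.4, 0.4]
opening: 0.0875
gripper_force: 0.0
```

Request:
{"method": "send_rows", "body": {"plan": [[[0,0,0,0,0,0],[0,0,0,0,0,0],[0,0,0,0,0,0],[0,0,0,0,0,0],[0,0,0,0,0,0],[0,0,0,0,0,0],[0,0,0,0,0,0],[0,0,0,0,0,0]]], "fingers": 0}}

```text
clock: 3.7
tool_pos: [0.4587, -0.0842, 0.0516]
orientation: [-180.0, -0.0, -4.5]
force: [-1.0, 0.2, -1.3]
opening: 0.0398
gripper_force: 0.0
```

Request:
{"method": "send_rows", "body": {"plan": [[[0,0,0,0,0,0],[0,0,0,0,0,0],[0,0,0,0,0,0],[0,0,0,0,0,0],[0,0,0,0,0,0],[0,0,0,0,0,0],[0,0,0,0,0,0]]]}}

```text
clock: 4.28
tool_pos: [0.4595, -0.083, 0.0516]
orientation: [-179.9, -0.1, -4.5]
force: [-1.3, 7.3, -0.7]
opening: 0.0156
gripper_force: 30.0
```

Request:
{"method": "send_rows", "body": {"plan": [[[0,-0.01,0,0,0,0],[0,-0.0267,0,0,0,0],[0,-0.0467,0,0,0,0],[0,-0.0667,0,0,0,0],[0,-0.0867,0,0,0,0],[0,-0.1067,0,0,0,0],[0,-0.12,0,0,0,0],[0,-0.1267,0,0,0,0]]]}}

```text
clock: 4.95
tool_pos: [0.4644, -0.0081, 0.0516]
orientation: [179.9, 0.0, -4.5]
force: [-0.1, -5.2, 3.0]
opening: 0.0157
gripper_force: 30.0
```

Request:
{"method": "send_rows", "body": {"plan": [[[0,-0.01,0,0,0,0],[0,-0.02,0,0,0,0],[0,-0.03,0,0,0,0],[0,-0.0367,0,0,0,0],[0,-0.04,0,0,0,0],[0,-0.04,0,0,0,0],[0,-0.04,0,0,0,0]]]}}

```text
clock: 5.53
tool_pos: [0.4665, 0.0155, 0.0515]
orientation: [180.0, 0.0, -4.5]
force: [-2.6, -2.9, 4.8]
opening: 0.0156
gripper_force: 30.0
```

Run:
```python
from plant import ctrl
import cv2,pickle,numpy as np
d={n:ctrl.snapshot(n) for n in("scene","top","wrist")};pickle.dump(d,open("c.pkl","wb"))
o=ctrl.get_obs();print(o["tool_pos"],o["force"],o["opening"])
w=cv2.resize(d["wrist"]["img"][150:310,340:560],(0,0),fx=2.5,fy=2.5,interpolation=cv2.INTER_CUBIC)[:,:540]
a=[cv2.resize(d[n]["img"][y:y+30,x:x+45],(0,0),fx=8.8,fy=8.8,interpolation=cv2.INTER_CUBIC)[:264,:396] for n,x,y in(("scene",245,257),("top",292,255))]
b=np.hstack(a)
out=np.zeros((264+330,792,3),np.uint8);out[:264]=b;h=min(330,w.shape[0]);out[264:264+h,:w.shape[1]]=w[:h]
cv2.imwrite("pics/c.png",out[:,:,::-1])
```

```text
[0.46653564 0.01531507 0.05153625] [-2.9382555  -3.95847521  4.56850189] 0.015628401769015768
```

View pics/c.png

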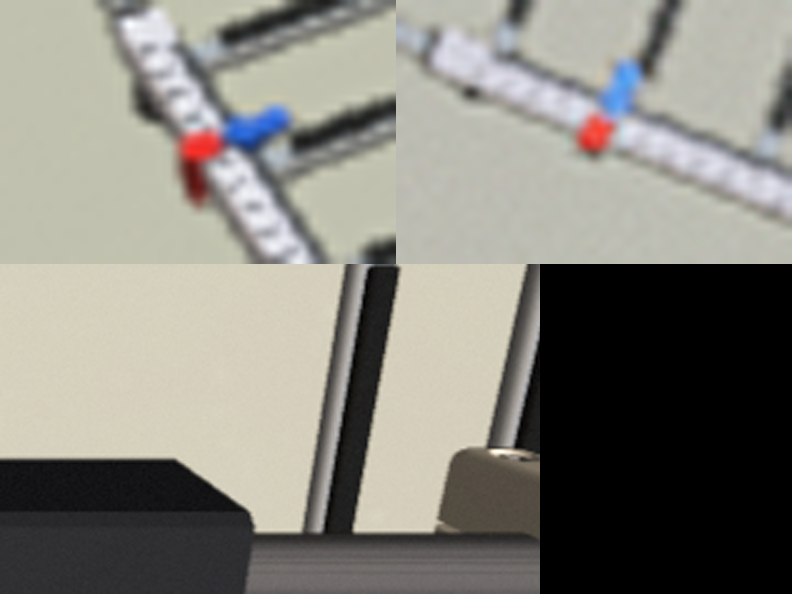

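The pointer (blue tip at scene crop (228,138), top crop (612,112)) is almost level with the clip (scene (201,147), top (597,133)). I'll use colour centroids to measure the remaining offset along stand y.

Run:
```python
from h import *;import pickle,cv2
a=pickle.load(open("a.pkl","rb"));d=pickle.load(open("c.pkl","rb"))
yaw=np.radians(-4.3);ey=np.array([-np.sin(yaw),np.cos(yaw)]);ex=np.array([np.cos(yaw),np.sin(yaw)]);
for n,D in(("a",a),("c",d)):
  for k,(x,y,w,h) in{"scene":(250,255,60,55),"top":(300,255,65,35)}.items():
    im=D[k]["img"][y:y+h,x:x+w].astype(int)
    R,G,B=im[...,0],im[...,1],im[...,2]
    for c,wt in(("red",np.clip(R-np.maximum(G,B)-60,0,None)*(R>190)),("blue",np.clip(B-R-30,0,None))):
      v,u=np.nonzero(wt);W=wt[v,u];p=((u*W).sum()/W.sum()+x,(v*W).sum()/W.sum()+y)
      X=plane(D[k],p,.028)[:2];Z=plane(D[k],p,.032)[:2]
      print(n,k,c,len(W),np.round(p,2),"along",(X@ey).round(4),(Z@ey).round(4),"across",(X@ex).round(4))
```

```text
a scene red 11 [267.29 273.1 ] along -0.129 -0.1325 across 0.401
a scene blue 34 [291.85 298.04] along -0.2281 -0.2312 across 0.4187
a top red 9 [314.11 269.6 ] along -0.1263 -0.1263 across 0.399
a top blue 24 [348.22 277.23] along -0.2273 -0.227 across 0.4173
c scene red 11 [267.33 273.09] along -0.129 -0.1325 across 0.4011
c scene blue 29 [273.58 270.94] along -0.1296 -0.1331 across 0.4181
c top red 11 [314.15 269.8 ] along -0.1266 -0.1266 across 0.3985
c top blue 22 [317.18 264.61] along -0.1292 -0.1292 across 0.4166
```

The top view, which is insensitive to height, and the triangulation both put the pointer about 3 mm short. I'll correct that and hold.

Scaled: -0.3 cm is -0.005, -0.15 cm is -0.0025.

Request:
{"method": "send_rows", "body": {"plan": [[[0,-0.0025,0,0,0,0],[0,-0.005,0,0,0,0],[0,-0.005,0,0,0,0],[0,-0.005,0,0,0,0],[0,-0.005,0,0,0,0],[0,-0.005,0,0,0,0],[0,-0.005,0,0,0,0],[0,-0.005,0,0,0,0]]]}}

```text
clock: 6.35
tool_pos: [0.4668, 0.0183, 0.0515]
orientation: [180.0, 0.0, -4.5]
force: [-3.3, -4.9, 3.6]
opening: 0.0157
gripper_force: 30.0
```

Run:
```python
from h import *;import pickle,cv2
from plant import ctrl
d={n:ctrl.snapshot(n) for n in("scene","top")}
o=ctrl.get_obs();print(o["tool_pos"],o["force"])
yaw=np.radians(-4.3);ey=np.array([-np.sin(yaw),np.cos(yaw)])
for k,(x,y,w,h) in{"scene":(250,255,60,55),"top":(300,255,65,35)}.items():
    im=d[k]["img"][y:y+h,x:x+w].astype(int);R,G,B=im[...,0],im[...,1],im[...,2]
    for c,wt in(("red",np.clip(R-np.maximum(G,B)-60,0,None)*(R>190)),("redall",np.clip(R-np.maximum(G,B)-40,0,None)),("blue",np.clip(B-R-30,0,None))):
      v,u=np.nonzero(wt);W=wt[v,u];p=((u*W).sum()/W.sum()+x,(v*W).sum()/W.sum()+y)
      print(k,c,len(W),[(plane(d[k],p,z)[:2]@ey).round(4) for z in(.022,.025,.028)])
A=[cv2.resize(d[n]["img"][y:y+30,x:x+30],(390,390),interpolation=cv2.INTER_CUBIC) for n,x,y in(("scene",255,257),("top",300,252))]
cv2.imwrite("pics/e.png",np.hstack(A)[:,:,::-1])
```

```text
[0.4668148  0.01833238 0.05153522] [-1.75639423 -4.57486091  4.52259617]
scene red 13 [np.float64(-0.1238), np.float64(-0.1265), np.float64(-0.1291)]
scene redall 24 [np.float64(-0.125), np.float64(-0.1277), np.float64(-0.1303)]
scene blue 27 [np.float64(-0.1213), np.float64(-0.124), np.float64(-0.1267)]
top red 12 [np.float64(-0.1266), np.float64(-0.1266), np.float64(-0.1266)]
top redall 14 [np.float64(-0.1266), np.float64(-0.1266), np.float64(-0.1266)]
top blue 22 [np.float64(-0.126), np.float64(-0.126), np.float64(-0.126)]
```

View pics/e.png

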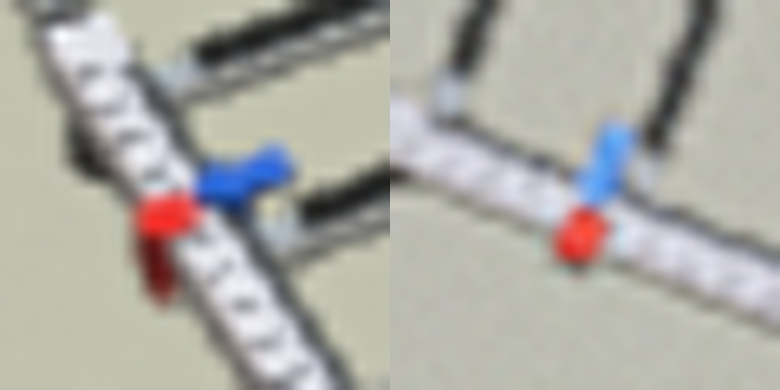

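The pointer is now about level: 0.6 mm over in the top view, up to 2.4 mm over in the scene view. It has been held for over 0.3 s, so I'll slide the lever.

Scaled: 1.7 cm is 0.0283, 1.6 cm is 0.0267.

Request:
{"method": "send_rows", "body": {"plan": [[[0.0033,0,0,0,0,0],[0.0083,0,0,0,0,0],[0.0133,0,0,0,0,0],[0.0183,0,0,0,0,0],[0.0233,0,0,0,0,0],[0.0267,0,0,0,0,0],[0.0283,0,0,0,0,0],[0.0283,0,0,0,0,0]]]}}

```text
clock: 7.12
tool_pos: [0.4843, 0.0171, 0.0516]
orientation: [-180.0, -0.0, -4.5]
force: [-1.2, -5.2, 2.9]
opening: 0.0155
gripper_force: 30.0
```

Scaled: 0.2 cm is 0.0033, 0.15 cm is 0.0025.

Request:
{"method": "send_rows", "body": {"plan": [[[0.0017,0,0,0,0,0],[0.0025,0,0,0,0,0],[0.0033,0,0,0,0,0],[0.0033,0,0,0,0,0]]]}}

```text
clock: 7.45
tool_pos: [0.4858, 0.017, 0.0516]
orientation: [-180.0, 0.0, -4.5]
force: [-1.8, -4.4, 4.0]
opening: 0.0156
gripper_force: 30.0
```

Scaled: 0.1 cm is 0.0017, 0.05 cm is 0.0008.

Request:
{"method": "send_rows", "body": {"plan": [[[0.0008,0,0,0,0,0],[0.0017,0,0,0,0,0],[0.0017,0,0,0,0,0],[0.0017,0,0,0,0,0]]]}}

```text
clock: 7.78
tool_pos: [0.4859, 0.0166, 0.0515]
orientation: [180.0, 0.1, -4.6]
force: [-5.4, -3.5, 8.2]
opening: 0.016
gripper_force: 30.0
```

Scaled: 0.1 cm is 0.0017, 0.05 cm is 0.0008.

Request:
{"method": "send_rows", "body": {"plan": [[[0.0008,0,0,0,0,0],[0.0017,0,0,0,0,0],[0.0017,0,0,0,0,0],[0.0017,0,0,0,0,0]]]}}

```text
clock: 8.12
tool_pos: [0.4859, 0.0162, 0.0515]
orientation: [179.9, 0.2, -4.6]
force: [-10.0, -2.6, 10.4]
opening: 0.0155
gripper_force: 30.0
```

The lever is against the stop: x stays at 0.4859 while the force rises. I'll check the leg, then hand in.

Run:
```python
from h import *;import cv2
from plant import ctrl
d={n:ctrl.snapshot(n) for n in("scene","top")}
o=ctrl.get_obs();print(o["tool_pos"],o["force"],o["gripper_force"])
yaw=np.radians(-4.3);ey=np.array([-np.sin(yaw),np.cos(yaw)])
for k,(x,y,w,h) in{"scene":(250,255,60,55),"top":(300,255,65,35)}.items():
    im=d[k]["img"][y:y+h,x:x+w].astype(int);R,G,B=im[...,0],im[...,1],im[...,2]
    r=[]
    for wt in(np.clip(R-np.maximum(G,B)-60,0,None)*(R>190),np.clip(B-R-30,0,None)):
      v,u=np.nonzero(wt);W=wt[v,u];p=((u*W).sum()/W.sum()+x,(v*W).sum()/W.sum()+y);r.append(plane(d[k],p,.028)[:2]@ey)
    print(k,r,r[1]-r[0])
if abs(r[1]-r[0])<.002 and o["gripper_force"]>5: print(ctrl.close_job())
```

```text
[0.48592406 0.01616138 0.05147341] [-8.54857689 -4.04861252 10.49943468] 29.987234473228455
scene [np.float64(-0.12896888358859016), np.float64(-0.127585764582392)] 0.001383119006198169
top [np.float64(-0.1266121085762434), np.float64(-0.12684771305392434)] -0.00023560447768095072
the job is handed in; nothing more can be done
None
```

I handed the job in with the leg drawn out to the clip (pointer 0–1.5 mm from its middle by the cameras), the lever against the green stop and still gripped at 30 N; no verdict was returned.

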